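# Rock the card out of its slot on the test bench

### The arm

A 6-joint arm with a two-finger parallel gripper is mounted at the origin on the work surface. World frame = base frame: x ahead of the robot, y to its left, z up, the work surface at z = 0. Lengths are in m, angles in rad, forces in N, time in s.
With the tool pointing down it reaches from about 0.275 to 1 m from the base axis. Payload 8.4 kg.
Tool frame: the origin (TCP) lies on the mounting face of the last link; the fingertips stand 173 mm ahead of it and the grasp point (between the pads) lies 155 mm ahead of it; z points along the fingers, y is the line along which they close (so a half turn about z gives the same grasp; the last joint's range is limited). The gripper opens to 85 mm and grips with 20 to 120 N. Pads are 22 mm wide; open, the fingers measure 114 mm over their backs; the gripper's body (76 mm by 85 mm) begins 54 mm behind the grasp point. The pads swing forward as they close: fully open they stand 13 mm farther back than shut.
Start: joints at [-1.324, 0.353, 1.633, -0, 1.155, -0.002], TCP at [0.154, -0.606, 0.405] pointing down, gripper open.
Joint ranges: [-2.63, 2.63], [-0.92, 2.1], [0.06, 2.66], [-1.3, 4.44], [0, 2.69], [-3.02, 3.02]. Speed limits (rad/s): [2.22, 2.22, 2.79, 3.14, 3.14, 3.14].

### API

Orientations are given as a unit quaternion [x, y, z, w].
In Python, from workcell import bot gives the robot as it stands.
- The arm moves only by the tool move_arm, never from a script. Its argument "steps" is a list of rows, each an object with "xyz": the shift along the world's x, y, z in mm, a list of three; "rot": the turn, a rotation vector about the world's x, y, z in rad, a list of three; "fingers": the finger opening in mm, from 0 to 85.4. A call has 1 to 8 rows; each row is the pose to reach, as a shift and turn from the pose commanded when the call began; what a row does not reach only later rows make up. A row lasts 1/8 s, in which the tool goes at most 62.5 mm and 10.7 degrees, less where a joint would pass 70% of its speed; a pose out of reach is approached as far as the arm can. A call with a gripper value outside its range is refused whole. The fingers move at their own pace and stop on an object; "grip_force" is the grip in N (left out, the last holds). Time passes only in rows, so rows that repeat a pose let the fingers close. It gives the time, the measured TCP pose, the force and the opening at its end, in the units of the state.
- bot.get_state(): the state, without advancing time (a new reading comes with each control period).
- bot.grab_frame(name): name is "scene" or "top" or "wrist"; returns the picture (384x512x3 uint8, red, green, blue); there is no depth.
- bot.camera_info(name): a dict with "intrinsics" (3x3 intrinsics, pixels), "origin" and "attitude" of the camera in the world; the wrist camera has in their place "T_tool_cam" (4x4, takes a point from camera to tool coordinates, whose origin is the TCP and whose axes are the flange's). Camera axes: x right, y up, looking along -z (the intrinsics and any distortion apply to the point x, -y, -z); pixel columns grow to the right and rows downward; lengths in m; the calibration is good to about 2 mm. A picture is of the moment at which its call begins: read the wrist's pose just before it. camera_info takes no time and is no camera call.
- bot.finish_job(): hands the job in, once; it reports no verdict.
The state is a dict: "clock": time; "qpos": joint angles; "dq": joint speeds; "effort": joint torques, N m; "tool_pos": TCP position; "ee_rot": TCP orientation; "contact_force": force on the tool from outside, world axes, zero at the start; "torque": the same for the moment, N m; "opening": opening from 0.0 (shut) to 1.0 (fully open).
Only numpy, scipy, OpenCV 4.12 (cv2) and the standard library are available. Lean on these libraries where they do the work, as an engineer would, in place of code of your own. Each camera call takes 0.05 s, during which the arm holds its last target. There are 200 camera calls.

### The job

The graphics card has to come off the board on the sloping test bench: first press the lever at the end of its slot right down, so that the latch lets go of the card. The slot grips tightly and the board only stands on its pins, so do not pull straight: rock the card gently end to end, a few degrees each way, easing it upwards until it is free, without lifting the board off with it. Then stand the card gently on its connector edge in a free groove of the grey foam card stand, let go, and leave everything else where it is.

Things in the scene. Friction and masses are not known exactly. Their poses are not given: they have to be found in the camera images.
- bench: Open test bench of aluminium bars, fixed, 256 mm deep, 176 mm wide. Origin: middle of its footprint on the table; x level, away from the robot and up the slope; z vertical. Its tray slopes at 24 degrees, facing the robot. On it, parallel, the dark circuit board, 244 mm (up the slope) x 190 mm, its middle 120 mm above the origin; a round cooler 65 mm tall stands uphill of the card.
- board (a joint): Lift of the board off the bench along its normal, m: 0 = standing there, 0.03 at most; let go, it sinks back. No screws: its pins let it slide only along the normal, and only its weight (about 13 N along the normal) holds it down, so a straight pull on the card lifts the board before the card moves in the slot.
- slot (a point): Middle of the floor of the card's slot (104 mm long, 14 wide, walls 14 high). Axes: x up the slope, across the card; y level, along the slot to the card's bracket; z the board's normal, 24 degrees from vertical: the card leaves along +z. Sprung contacts at y = +36 and -36 mm each hold with 8 to 11 N of friction until the edge has risen 11 mm there. The card can rock 5 degrees each way about x.
- card: Card to take out: 0.2 to 0.4 kg, 140 mm long, 18 thick. Origin: middle of the lower edge of its gold connector (84 x 4 mm, 17 high). x through the thickness, y to the steel bracket, z up from the connector; at the start its origin and axes are those of slot. Spans x -14 to 4, y -56 to 84, z 0 to 70 mm; bracket z 0 to 74 mm, its flange out to y = 93. Upright it stands by itself.
- card_middle (a point): Point inside the card, midway between its two flat sides (finned heatsink and backplate, 18 mm apart along the card's x), above the connector's middle: card frame x -5, y 0, z 52 mm. The flat sides reach from z 20 to 67 mm and y -48 to 70 mm. Axes as card.
- latch (a joint): Angle of the latch in rad: near 0 = shut, its claw over a tab on the card's edge at the slot's -y end; 0.6 = lever pressed right down to its stop, claw clear of the card. It stays where it is left. Pressing takes about 3 to 4 N near the lever's end.
- lever_end (a point): Top of the grey latch lever, 8 mm short of its free end. The lever, 14 mm wide, 39 long, sticks out along the slot's -y beyond the card and slopes up outwards. Shut, this point lies at x 0, y -84, z 31 mm from slot, 28 mm clear of the card's end; pressed right down along the board's normal it has sunk 29 mm and swung 11 mm outwards.
- foam: Grey foam card stand, fixed to the table, 174 mm (x) x 210 mm (y) x 34 mm high. Origin: middle of its underside, z up. Three straight grooves run its whole length in y, open at both ends and above, 30 mm wide, at x = -48, 0 and +48 mm, floor at z = 8 mm, ridges up to z = 34 mm. The one at +48 mm holds another card; the other two are free.
- groove_near (a point): Middle of the floor of the free groove at the foam's x = -48 mm. Axes as foam.
- groove_mid (a point): Middle of the floor of the free groove in the foam's middle (x = 0). Axes as foam.
- spare_card: Another, shorter card of the same build (120 mm long, 66 mm high, 18 mm thick), loose, standing in the foam's groove at x = +48 mm: to be left there. Origin and axes as card.
- screwdriver: Loose screwdriver, 190 mm long, lying along x between bench and foam: leave it.
- memory_pack: Loose clear pack with a memory stick, 55 x 150 x 15 mm, at one side of the work: leave it.
- driver_case: Loose flat blue bit case, 75 x 170 x 24 mm, at the other side: leave it.
- ssd: Loose flat dark drive, 100 x 70 x 7 mm, lying between bench and foam, farther off: leave it.
Mind the look-alikes: they are no part of the job. What is shaped like the card but green, orange or pink is not meant.

How it is judged:
By the outcome, as a careful person would: the job done as asked, in the order asked, and still so for the second after the job is handed in, with the robot touching nothing.
It also fails if it takes over 69 s, if anything falls off the work surface, if the arm or the gripper's body presses on something with over 40 N, if the wrist force passes 120 N, or if a joint passes its speed limit or range.

## Working session

There is one attempt and no reset: what is moved stays moved. The work goes in short steps, Python scripts to look and compute and a tool call to move; the robot and the scene stay as the last step left them, time stands still between calls to the robot, and variables do not carry over. Pictures are saved under pics/ and viewed, on a budget of 10 in all, crops included, one or two more only if the job needs it, and the job is handed in when it is done.

Besides the shell and the picture viewer there is one more tool, called after "Emit:" by a JSON object that holds its "op" and its "data", one argument or row to a line. move_arm: Moves the arm, as the interface text tells. Its arguments: {"type":"object","properties":{"steps":{"type":"array","items":{"type":"object","properties":{"xyz":{"type":"array","items":{"type":"number"}},"rot":{"type":"array","items":{"type":"number"}},"fingers":{"type":"number"}}}},"grip_force":{"type":"number"}},"required":["steps"]}

```bash
ls; mkdir -p pics; cat > look.py <<'E'
import sys,cv2,numpy as np
from workcell import bot
s=bot.get_state(); print(s['clock'],s['tool_pos'],s['ee_rot'],s['contact_force'],s['opening'])
E
python3 - <<'E'
from workcell import bot
import cv2,numpy as np
np.set_printoptions(precision=4,suppress=True)
print(bot.get_state())
for n in ['scene','top','wrist']:
    print(n,bot.camera_info(n))
for n in ['scene','top']:
    cv2.imwrite(f'pics/{n}0.png',cv2.resize(bot.grab_frame(n)[:,:,::-1],(800,600),interpolation=cv2.INTER_CUBIC))
E
```

```text
pics
{'clock': 0.0, 'qpos': array([-1.3244,  0.3537,  1.6341,  0.    ,  1.1552, -0.0024]), 'dq': array([-0.0012, -0.0002,  0.0008, -0.0008,  0.0001, -0.0015]), 'effort': array([ -0.0002, -60.5251, -34.2072,   0.    ,   0.0095,   0.    ]), 'tool_pos': array([ 0.1538, -0.6055,  0.404 ]), 'ee_rot': array([ 0.9923,  0.1241, -0.0001, -0.0007]), 'contact_force': array([-0.6921,  0.3361,  0.0831]), 'torque': array([ 0.0322, -0.0149, -0.0116]), 'opening': 1.0000713276065822}
scene {'intrinsics': array([[450.7703,   0.    , 256.7806],
       [  0.    , 450.7703, 194.5474],
       [  0.    ,   0.    ,   1.    ]]), 'origin': array([ 0.9421, -0.783 ,  1.36  ]), 'attitude': array([0.2965, 0.067 , 0.236 , 0.923 ])}
top {'intrinsics': array([[359.5945,   0.    , 254.4923],
       [  0.    , 359.5945, 193.1097],
       [  0.    ,   0.    ,   1.    ]]), 'origin': array([ 0.483 , -0.0015,  1.2037]), 'attitude': array([ 0.014 , -0.0238, -0.7055,  0.7081])}
wrist {'intrinsics': array([[320.0591,   0.    , 257.1195],
       [  0.    , 320.0591, 188.9242],
       [  0.    ,   0.    ,   1.    ]]), 'T_tool_cam': array([[ 0.001 ,  0.9653,  0.2612,  0.0675],
       [ 1.    , -0.0009, -0.0003,  0.0002],
       [-0.0001,  0.2612, -0.9653,  0.0315],
       [ 0.    ,  0.    ,  0.    ,  1.    ]])}
```

View pics/scene0.png

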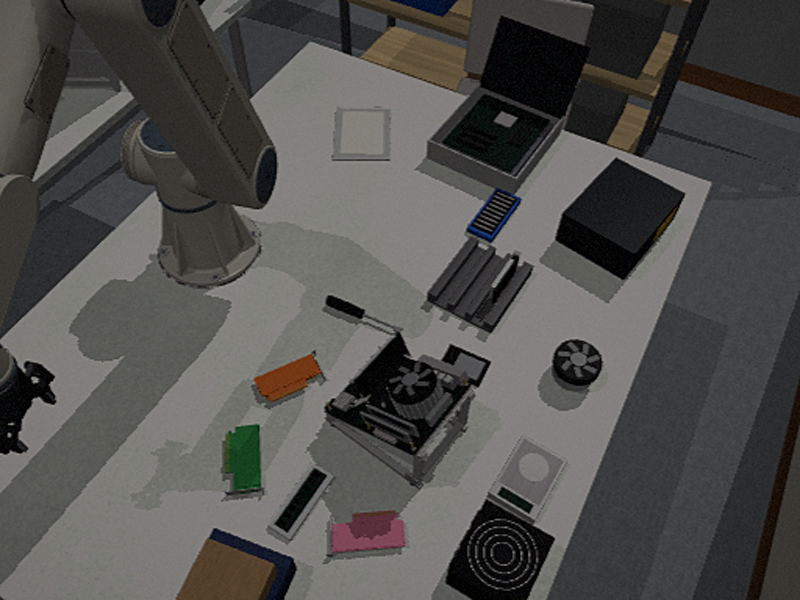

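View pics/top0.png

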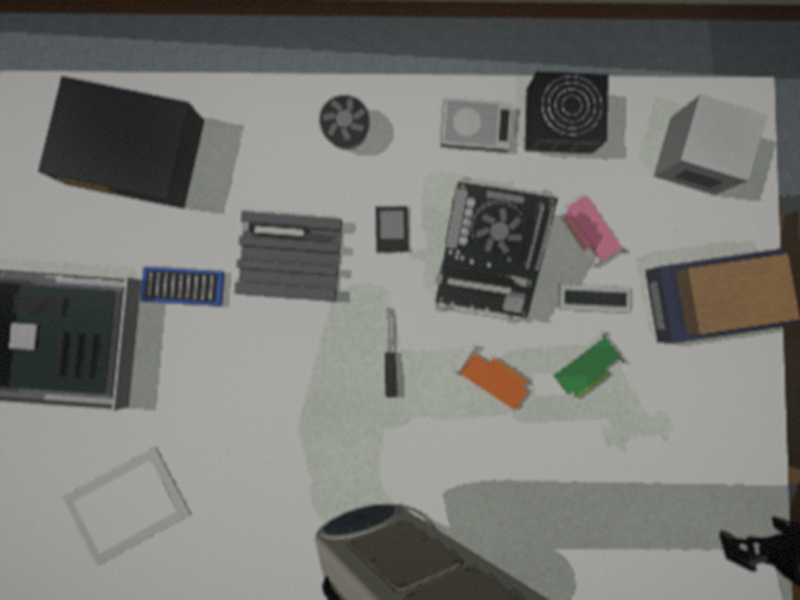

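The two pictures show the bench with the board at top-view (497,248). The card is the light strip at about (485,287), its lever at about (525,283). The foam is at (292,257), and the spare card in its far groove. The green, orange and pink cards lie loose on the table and are not meant. Next: a coarse localisation, then a confirming crop.

```bash
cat > h.py <<'E'
import cv2,numpy as np
from scipy.spatial.transform import Rotation as R
from workcell import bot
np.set_printoptions(precision=4,suppress=True)
def cam(n,st=None):
    c=bot.camera_info(n);K=c['intrinsics']
    if n=='wrist':
        T=c['T_tool_cam'];A=R.from_quat(st['ee_rot']).as_matrix()
        return K,A@T[:3,3]+st['tool_pos'],A@T[:3,:3]
    return K,c['origin'],R.from_quat(c['attitude']).as_matrix()
def ray(C,uv):
    K,o,A=C;d=np.array([(uv[0]-K[0,2])/K[0,0],-(uv[1]-K[1,2])/K[1,1],-1]);return o,A@d
def onz(C,uv,z):
    o,d=ray(C,uv);return o+d*(z-o[2])/d[2]
def proj(C,P):
    K,o,A=C;p=(np.asarray(P)-o)@A;return np.c_[K[0,0]*p[:,0]/-p[:,2]+K[0,2],-K[1,1]*p[:,1]/-p[:,2]+K[1,2]]
E
python3 - <<'E'
from h import *
C=cam('top');f=.64
for n,uv,z in [('board',(497,248),.12),('bc1 TL',(460,181),.17),('TR',(556,193),.17),('BL',(437,308),.07),('BR',(531,318),.07),('cardL',(447,283),.15),('cardR',(525,296),.15),
 ('fTL',(243,212),.034),('fTR',(342,219),.034),('fBL',(238,293),.034),('fBR',(337,300),.034),('spare',(278,231),.07)]:
    print(n,onz(C,np.array(uv)*f,z)[:2])
a=cv2.resize(bot.grab_frame('scene')[205:320,200:325,::-1],None,fx=4.6,fy=4.6,interpolation=cv2.INTER_CUBIC)
b=cv2.resize(bot.grab_frame('top')[105:215,270:370,::-1],None,fx=4,fy=4,interpolation=cv2.INTER_CUBIC)
H=530;m=lambda i:cv2.resize(i,(int(i.shape[1]*400/i.shape[0]),400))
cv2.imwrite('pics/crop.png',np.hstack([m(a),m(b)])[:, :800]*1)
E
```

```text
board [ 0.6465 -0.2095]
bc1 TL [ 0.7645 -0.1314]
TR [ 0.743  -0.3111]
BL [ 0.5313 -0.0967]
BR [ 0.5118 -0.2872]
cardL [ 0.5751 -0.1089]
cardR [ 0.5512 -0.2561]
fTL [0.7325 0.307 ]
fTR [0.719  0.0998]
fBL [0.5624 0.3143]
fBR [0.5487 0.1087]
spare [0.6864 0.2261]
```

View pics/crop.png

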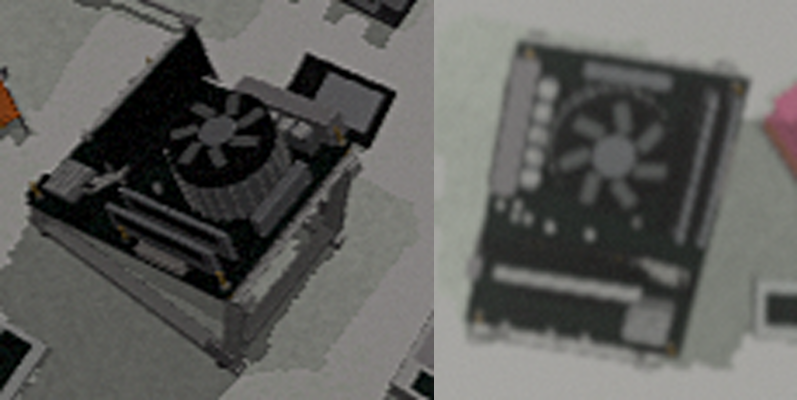

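The card still in its slot on the board is the one meant. It is the dark upright panel in the left crop, spanning (30,190)–(190,30), and the light strip at (435–640,283) from above, with the grey lever at (660,270) in the right crop. Now I'll move in for a wrist view along the board's normal.

```bash
cat >> h.py <<'E'
def slotR(yaw): return (R.from_euler('z',yaw)*R.from_euler('y',-24,degrees=True)).as_matrix()
FLIP=np.array([[0,1,0],[1,0,0],[0,0,-1.]])  # tool x=slot y, tool y=slot x
def go(p,Rm,grasp=0.0):
    """print shift/turn so that the point `grasp` m ahead of TCP gets to p with tool attitude Rm"""
    st=bot.get_state();t=np.asarray(p)-Rm[:,2]*grasp
    print('clock',round(st['clock'],2),'shift mm',(t-st['tool_pos'])*1e3,'rot',(R.from_matrix(Rm)*R.from_quat(st['ee_rot']).inv()).as_rotvec())
E
python3 - <<'E'
from h import *
A=slotR(-0.102);S=np.array([.605,-.185,.095]);m=S+A@[-.005,0,.052];print(m)
go(m,A@FLIP,.273)
E
```

```text
[ 0.5794 -0.1824  0.1405]
clock 0.2 shift mm [315.0994 434.5528 -14.3527] rot [-0.2918 -0.3381  1.2011]
```

Emit:
{"op": "move_arm", "data": {
  "steps": [
    {"xyz":[39,54,0],"rot":[-0.036,-0.042,0.15],"fingers":85},
    {"xyz":[79,109,0],"rot":[-0.073,-0.085,0.3],"fingers":85},
    {"xyz":[118,163,0],"rot":[-0.109,-0.127,0.45],"fingers":85},
    {"xyz":[157,217,0],"rot":[-0.146,-0.169,0.6],"fingers":85},
    {"xyz":[197,271,0],"rot":[-0.182,-0.211,0.75],"fingers":85},
    {"xyz":[236,326,0],"rot":[-0.219,-0.254,0.9],"fingers":85},
    {"xyz":[276,380,-5],"rot":[-0.255,-0.296,1.05],"fingers":85},
    {"xyz":[315,434,-14],"rot":[-0.292,-0.338,1.2],"fingers":85}
  ]
}}

```text
clock: 1.2
tool_pos: [0.4482, -0.1997, 0.3951]
ee_rot: [0.724, 0.657, 0.14, 0.156]
contact_force: [0.3, -0.3, -0.3]
opening: 0.996
```

Emit:
{"op": "move_arm", "data": {
  "steps": [
    {"xyz":[0,0,0],"fingers":85},
    {"xyz":[0,0,0],"fingers":85},
    {"xyz":[0,0,0],"fingers":85}
  ]
}}

```text
invalid input
```

```bash
python3 - <<'E'
from h import *
A=slotR(-0.102);S=np.array([.605,-.185,.095]);m=S+A@[-.005,0,.052]
go(m,A@FLIP,.273)
st=bot.get_state();print(st['contact_force'],st['qpos'])
im=bot.grab_frame('wrist');np.savez('w1',im=im,p=st['tool_pos'],q=st['ee_rot'])
cv2.imwrite('pics/w1.png',cv2.resize(im[:,:,::-1],(800,600),interpolation=cv2.INTER_CUBIC))
E
```

```text
clock 1.2 shift mm [20.7054 28.6327 -5.2404] rot [ 0.0019  0.0036 -0.0037]
[ 0.2751 -0.2693 -0.2936] [-0.4736  0.0651  2.0637  0.2552  0.6315 -0.5531]
```

View pics/w1.png

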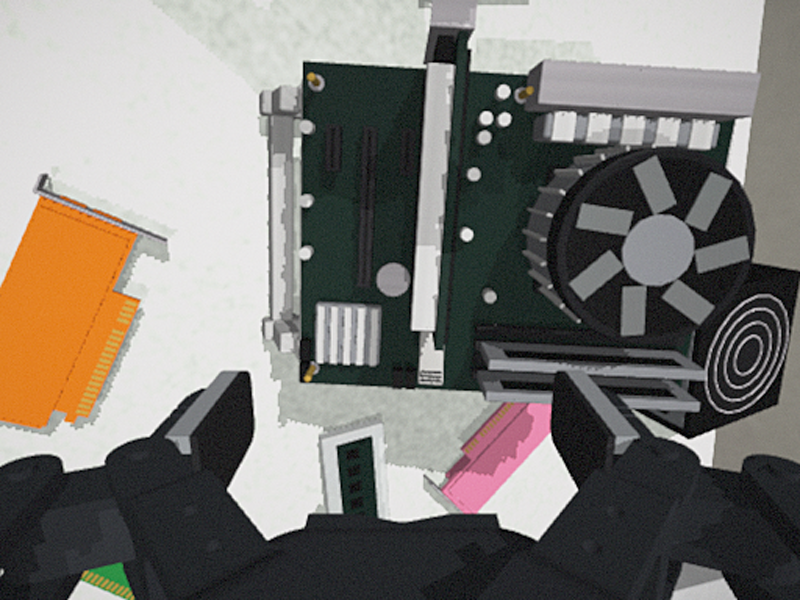

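The wrist view shows the card edge-on: the white heatsink top runs from (442,64) to (423,330), with the bracket at (450,15). The lever's free end is at (430,385), and the board's lower edge runs from (303,62) to (303,384). Up in the image is the slot's +y. Next I'll fit the poses.

```bash
cat > fit.py <<'E'
from h import *
from scipy.optimize import least_squares
d=np.load('w1.npz');C=cam('wrist',dict(tool_pos=d['p'],ee_rot=d['q']));T=cam('top')
f=.64
bw=np.array([(303,62),(303,384)])*f; Bw=np.array([[-.122,.095,0],[-.122,-.095,0]])
bt=np.array([(460,181),(556,193),(437,308),(531,318)])*f;Bt=np.array([[.122,.095,0],[.122,-.095,0],[-.122,.095,0],[-.122,-.095,0]])
sw=np.array([(429,64),(412,330),(418,386),(443,386)])*f
Sw=np.array([[-14,70,67],[-14,-48,67],[-7,-91,34],[7,-91,34]])*1e-3
def un(p):
    A=slotR(p[2]);b=np.array([p[0],p[1],.12]);return A,b,b+A@p[3:6]
def res(p):
    A,b,S=un(p)
    return np.r_[(proj(C,b+Bw@A.T)-bw).ravel(),.7*(proj(T,b+Bt@A.T)-bt).ravel(),(proj(C,S+Sw@A.T)-sw).ravel(),(p[5]-.003)/.005]
r=least_squares(res,[.65,-.21,-.1,-.05,.02,.003]);print(r.x);A,b,S=un(r.x);print('S',S,'res px',r.fun)
np.savez('slot',A=A,S=S)
E
python3 fit.py; python3 - <<'E'
from h import *
T=cam('top');bt=np.array([(243,212),(342,219),(238,293),(337,300)])*.64
from scipy.optimize import least_squares
F=np.array([[87,105,34],[87,-105,34],[-87,105,34],[-87,-105,34]])*1e-3
r=least_squares(lambda p:(proj(T,[p[0],p[1],0]+F@R.from_euler('z',p[2]).as_matrix().T)-bt).ravel(),[.64,.2,-.05]);print('foam',r.x,r.fun)
E
```

```text
[ 0.6421 -0.2027 -0.1536 -0.042   0.0148  0.0034]
S [ 0.6051 -0.182   0.106 ] res px [-0.0702  1.1751 -0.9257 -0.611  -1.3361 -0.5364  0.5971  1.2759 -1.0836
 -3.3842 -1.6776 -1.2735 -0.6414  0.0007  0.0648  0.0863  0.4672 -0.4212
  0.313   0.3156  0.0766]
foam [ 0.6407  0.2074 -0.0585] [-0.0399 -0.3504  0.6904 -0.7267 -0.9464  0.7467  0.3077  0.303 ]
```

```bash
cat >> h.py <<'E'
import os
if os.path.exists('slot.npz'): _=np.load('slot.npz');A,S=_['A'],_['S']
def tilt(deg): return A@R.from_euler('x',deg,degrees=True).as_matrix()@FLIP  # + : body leans to -y
def sp(*mm): return S+A@(np.array(mm)*1e-3)
def where(g=.173):
    st=bot.get_state();print('slot-frame point mm',(st['tool_pos']+R.from_quat(st['ee_rot']).as_matrix()[:,2]*g-S)@A*1e3,'F',st['contact_force']@A,'open',round(st['opening']*85.4,1))
E
python3 - <<'E'
from h import *
print(tilt(8)[:,0]@A,tilt(8)[:,2]@A)
go(sp(0,-86,60),tilt(8),.173)
print((sp(0,-86,34)-sp(0,-86,60))*1e3,(sp(0,-94,2)-sp(0,-86,60))*1e3, A*10)
E
```

```text
[-0.      0.9903  0.1392] [ 0.      0.1392 -0.9903]
clock 1.25 shift mm [ 44.7755 -81.0864 -76.8006] rot [ 0.1271 -0.0106 -0.0075]
[ 10.4507  -1.6176 -23.7522] [ 22.0894 -11.5144 -52.9856] [[ 9.0279  1.5296 -4.0195]
 [-1.3974  9.8823  0.6222]
 [ 4.0674  0.      9.1355]]
```

Emit:
{"op": "move_arm", "data": {
  "steps": [
    {"xyz":[15,-27,-15],"rot":[0.042,-0.003,-0.002],"fingers":0},
    {"xyz":[30,-54,-35],"rot":[0.085,-0.007,-0.005],"fingers":0},
    {"xyz":[45,-81,-60],"rot":[0.127,-0.01,-0.007],"fingers":0},
    {"xyz":[45,-81,-77],"rot":[0.127,-0.01,-0.007],"fingers":0},
    {"xyz":[45,-81,-77],"rot":[0.127,-0.01,-0.007],"fingers":0},
    {"xyz":[45,-81,-77],"rot":[0.127,-0.01,-0.007],"fingers":0}
  ]
}}

```text
clock: 2.0
tool_pos: [0.4921, -0.2819, 0.3182]
ee_rot: [0.736, 0.642, 0.184, 0.112]
contact_force: [-0.2, -0.8, 0.5]
opening: -0.001
```

```bash
python3 - <<'E'
from h import *
where(); go(sp(0,-86,60),tilt(8),.173)
st=bot.get_state();im=bot.grab_frame('wrist')
cv2.imwrite('pics/w2.png',im[:,:,::-1])
C=cam('wrist',st);print(proj(C,[sp(0,-84,31),sp(7,-91,34),sp(-7,-91,34),sp(-14,-48,67),sp(4,-56,20),sp(-14,70,67)]))
E
```

```text
slot-frame point mm [ -2.4827 -92.9079  61.6411] F [ 0.1085 -0.8635  0.4472] open -0.1
clock 2.0 shift mm [ 3.1609  5.5115 -0.9264] rot [-0.0002 -0.0061  0.0125]
[[ 259.7499  214.1179]
 [ 272.2894  227.2976]
 [ 247.4661  227.5072]
 [ 227.6856  151.7575]
 [ 266.0249  163.8793]
 [ 221.1051 -147.4887]]
```

View pics/w2.png

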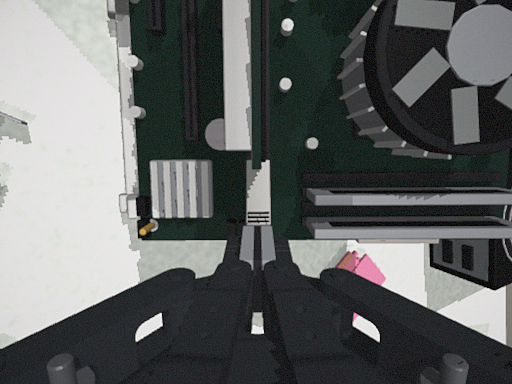

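The lever's end is at (247–272,227), and the closed fingertips are at about (257,235) just outboard of it. The card's near end is at (223–250,150). Refitting with this closer view.

```bash
python3 - <<'E'
import io,contextlib
with contextlib.redirect_stdout(io.StringIO()): exec(open('fit.py').read())
st=bot.get_state();C2=cam('wrist',st)
W=np.array([(223,150),(246.5,227.5),(272,227.5),(137,240)])
def res2(p):
    A,b,S=un(p);P=np.array([[-14,-48,67],[-7,-91,34],[7,-91,34]])*1e-3
    q=proj(C2,np.r_[S+P@A.T,[b+A@[-.122,-.095,0]]])-W
    e=proj(C2,S+np.array([[-14,0,67],[-14,20,67]])*1e-3@A.T); 
    x=e[0,0]+(e[1,0]-e[0,0])*(0-e[0,1])/(e[1,1]-e[0,1])
    return np.r_[res(p),q.ravel(),x-223.5]
r=least_squares(res2,r.x,loss='soft_l1');print(r.x,res2(r.x));A,b,S=un(r.x);print(S)
np.savez('slot',A=A,S=S)
E
python3 -c "
from h import *
where();go(sp(0,-86,38),tilt(8),.173);go(sp(0,-90,20),tilt(8),.173);go(sp(0,-94,4),tilt(8),.173)"
```

```text
[ 0.6409 -0.2025 -0.1594 -0.0409  0.0147  0.0038] [-0.8404  0.1804 -2.6922 -1.0222 -1.2024 -0.3425  0.6938  1.7311 -1.2472
 -3.2498 -1.8757 -0.8948  0.179  -0.8147 -0.0826  0.0027  0.0969 -0.1994
  0.0015  0.62    0.1522  3.0659  0.8083 -0.7032 -0.1831 -1.2636 -0.2628
  3.4575  0.6874  0.0207]
[ 0.6048 -0.1818  0.1068]
slot-frame point mm [ -1.5893 -93.2606  60.8181] F [-0.2187  0.335  -0.939 ] open -0.0
clock 2.05 shift mm [ 10.9959   4.9512 -20.5872] rot [ 0.0002 -0.0053  0.0066]
clock 2.05 shift mm [ 17.5892  -0.1605 -37.031 ] rot [ 0.0002 -0.0053  0.0066]
clock 2.05 shift mm [ 23.3794  -5.143  -51.6477] rot [ 0.0002 -0.0053  0.0066]
```

Emit:
{"op": "move_arm", "data": {
  "steps": [
    {"xyz":[11,5,-21],"rot":[0,-0.005,0.007],"fingers":0},
    {"xyz":[14,2,-29],"rot":[0,-0.005,0.007],"fingers":0},
    {"xyz":[17,0,-37],"rot":[0,-0.005,0.007],"fingers":0},
    {"xyz":[20,-2,-44],"rot":[0,-0.005,0.007],"fingers":0},
    {"xyz":[23,-5,-50],"rot":[0,-0.005,0.007],"fingers":0},
    {"xyz":[23,-5,-50],"rot":[0,-0.005,0.007],"fingers":0}
  ]
}}

```text
clock: 2.8
tool_pos: [0.5152, -0.287, 0.268]
ee_rot: [0.733, 0.644, 0.187, 0.112]
contact_force: [-8.1, 4.3, 15.8]
opening: -0.002
```

```bash
python3 -c "
from h import *
where()"
```

```text
slot-frame point mm [ -0.4551 -93.4818   5.2166] F [-1.539   2.9385 17.9555] open -0.2
```

Emit:
{"op": "move_arm", "data": {
  "steps": [
    {"xyz":[1,0,-3],"rot":[0,0,0],"fingers":0},
    {"xyz":[1,0,-3],"rot":[0,0,0],"fingers":0},
    {"xyz":[1,0,-3],"rot":[0,0,0],"fingers":0}
  ]
}}

```text
clock: 3.18
tool_pos: [0.5157, -0.287, 0.2668]
ee_rot: [0.733, 0.644, 0.187, 0.112]
contact_force: [-21.6, 5.6, 36.6]
opening: -0.003
```

```bash
python3 -c "
from h import *
where();C=cam('wrist',bot.get_state());im=bot.grab_frame('wrist')
cv2.imwrite('pics/w3.png',cv2.resize(im[60:310,120:400,::-1],None,fx=2.2,fy=2.2,interpolation=cv2.INTER_CUBIC))"
```

```text
slot-frame point mm [ -0.2106 -93.468    3.8882] F [-5.3711  2.0826 42.4575] open -0.2
```

View pics/w3.png

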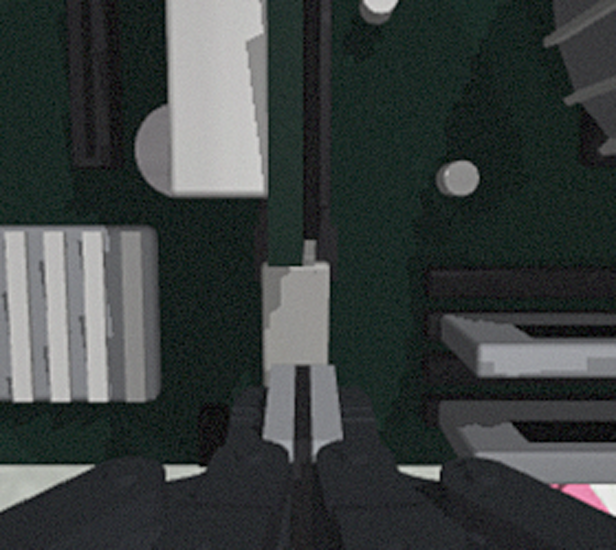

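Resistance at tip z≈4 mm went from 18 to 42 N over 1.3 mm, so this is the hard stop. The lever lies flat at (296,310) in the crop. Backing off and preparing the grasp, with the fingers only partly open because the cooler is close.

```bash
python3 -c "
from h import *
C=cam('wrist',bot.get_state());print(proj(C,[sp(-14,-48,67),sp(-14,-48,70),sp(-2.5,-48,67),sp(0,-60,18),sp(7,-60,18)]),'seen',198.2,147,'right',(265/2.2+120))
go(sp(0,-94,80),tilt(8),.173)
go(sp(-6,0,130),tilt(0),.155);go(sp(-6,0,52),tilt(0),.155)"
```

```text
[[201.2615 150.1926]
 [199.2291 150.2059]
 [244.4475 150.2449]
 [255.1174 178.6932]
 [271.6756 178.7143]] seen 198.2 147 right 240.45454545454544
clock 3.23 shift mm [-30.5316   4.8309  69.6012] rot [-0.0024 -0.0004 -0.0013]
clock 3.23 shift mm [-30.7224 124.4556  97.9323] rot [-0.1284  0.0199 -0.058 ]
clock 3.23 shift mm [  0.6007 119.4184  26.6758] rot [-0.1284  0.0199 -0.058 ]
```

Emit:
{"op": "move_arm", "data": {
  "steps": [
    {"xyz":[-15,2,35],"rot":[0,0,0],"fingers":0},
    {"xyz":[-30,5,70],"rot":[0,0,0],"fingers":10},
    {"xyz":[-30,45,85],"rot":[-0.04,0.006,-0.02],"fingers":45},
    {"xyz":[-31,85,98],"rot":[-0.08,0.013,-0.04],"fingers":45},
    {"xyz":[-31,124,98],"rot":[-0.128,0.02,-0.058],"fingers":45},
    {"xyz":[-31,124,98],"rot":[-0.128,0.02,-0.058],"fingers":45},
    {"xyz":[-31,124,98],"rot":[-0.128,0.02,-0.058],"fingers":45}
  ]
}}

```text
clock: 4.1
tool_pos: [0.4854, -0.1635, 0.3624]
ee_rot: [0.745, 0.635, 0.134, 0.158]
contact_force: [-0.9, -0.3, -0.9]
opening: 0.527
```

```bash
python3 -c "
from h import *
where(.155);go(sp(-6,0,52),tilt(0),.155)
st=bot.get_state();im=bot.grab_frame('wrist');np.savez('w4',im=im,p=st['tool_pos'],q=st['ee_rot'])
C=cam('wrist',st);print(proj(C,[sp(-14,-48,67),sp(-14,70,67),sp(4,70,67),sp(-6,0,52)]))
cv2.imwrite('pics/w4.png',cv2.resize(im[:,:,::-1],(800,600),interpolation=cv2.INTER_CUBIC))"
```

```text
slot-frame point mm [ -6.7028  -0.9786 127.6194] F [-1.1296 -0.486  -0.4531] open 45.0
clock 4.1 shift mm [ 30.9142  -4.1473 -68.893 ] rot [ 0.0009 -0.0017  0.0001]
[[244.1908 284.112 ]
 [242.2027  93.7297]
 [274.9367  93.7731]
 [256.7059 206.2375]]
```

View pics/w4.png

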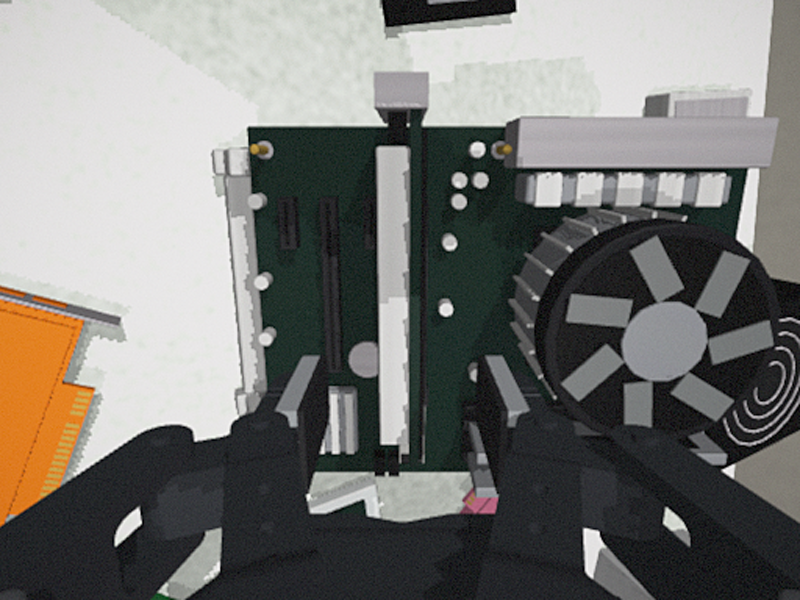

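The card is centred between the pads, its strip from (377,147) to (380,450), and the fit agrees within 1–2 mm. The cooler clears the right finger. Descending with 36 mm opening.

Emit:
{"op": "move_arm", "data": {
  "steps": [
    {"xyz":[10,-1,-22],"rot":[0.001,-0.002,0],"fingers":36},
    {"xyz":[20,-3,-45],"rot":[0.001,-0.002,0],"fingers":36},
    {"xyz":[27,-4,-60],"rot":[0.001,-0.002,0],"fingers":36},
    {"xyz":[31,-4,-69],"rot":[0.001,-0.002,0],"fingers":36},
    {"xyz":[31,-4,-69],"rot":[0.001,-0.002,0],"fingers":36}
  ]
}}

```text
clock: 4.78
tool_pos: [0.5163, -0.1677, 0.293]
ee_rot: [0.745, 0.634, 0.135, 0.158]
contact_force: [-0.1, -0.1, -0.5]
opening: 0.418
```

```bash
python3 -c "
from h import *
where(.155)"
```

```text
slot-frame point mm [-6.1493 -0.2276 51.6007] F [-0.2475 -0.0801 -0.424 ] open 35.7
```

Emit:
{"op": "move_arm", "data": {
  "steps": [
    {"xyz":[0,0,0],"rot":[0,0,0],"fingers":25},
    {"xyz":[0,0,0],"rot":[0,0,0],"fingers":18},
    {"xyz":[0,0,0],"rot":[0,0,0],"fingers":10},
    {"xyz":[0,0,0],"rot":[0,0,0],"fingers":5},
    {"xyz":[0,0,0],"rot":[0,0,0],"fingers":5}
  ],
  "grip_force": 90
}}

```text
clock: 5.4
tool_pos: [0.5155, -0.1673, 0.2939]
ee_rot: [0.745, 0.634, 0.135, 0.158]
contact_force: [-6.1, -1.6, 3.7]
opening: 0.2
```

```bash
cat >> h.py <<'E'
def rel(g0,c,th):
    """card start grasp pose (p0,R0); card rotated th deg about slot x with card origin moved c=(y,z) mm: print move"""
    p0,R0=g0
    Q=A@R.from_euler('x',th,degrees=True).as_matrix()@A.T
    go(S+A@(np.r_[0,c]*1e-3)+Q@(p0-S),Q@R0)
def rock(c,th,piv,th2):
    """rock card from (c,th) to th2 about card-frame point (y=piv,z=5)"""
    m=lambda t:np.array([[np.cos(t),-np.sin(t)],[np.sin(t),np.cos(t)]]); q=np.array([piv,5.])
    return np.asarray(c)+m(np.radians(th))@q-m(np.radians(th2))@q
E
python3 -c "
from h import *
where(.155);st=bot.get_state();np.savez('g0',p=st['tool_pos'],R=R.from_quat(st['ee_rot']).as_matrix());g0=st['tool_pos'],R.from_quat(st['ee_rot']).as_matrix()
c=[0,0];t=0
for piv,t2 in [(-39,4),(34,-4),(-34,4),(34,-4)]:
    c=rock(c,t,piv,t2);t=t2;print(t,c,'contacts z',c[1]+np.array([36,-36])*np.sin(np.radians(t)));rel(g0,c,t)
"
```

```text
slot-frame point mm [-6.6143  0.0687 52.7545] F [-3.7388 -2.5915  5.6933] open 17.1
4 [0.2538 2.7327] contacts z [5.2439 0.2214]
clock 5.4 shift mm [ -3.1598 -13.9137   2.0452] rot [ 0.063  -0.0101  0.0284]
-4 [-0.4438  7.4761] contacts z [4.9649 9.9874]
clock 5.4 shift mm [-0.5637 14.3191  6.3563] rot [-0.063   0.0101 -0.0284]
4 [ 0.2538 12.2196] contacts z [14.7308  9.7083]
clock 5.4 shift mm [ -6.9695 -13.301   10.7119] rot [ 0.063  -0.0101  0.0284]
-4 [-0.4438 16.963 ] contacts z [14.4518 19.4742]
clock 5.4 shift mm [-4.3734 14.9318 15.023 ] rot [-0.063   0.0101 -0.0284]
```

Emit:
{"op": "move_arm", "data": {
  "steps": [
    {"xyz":[-0.6,-2.8,0.4],"rot":[0.0126,-0.002,0.0057],"fingers":5},
    {"xyz":[-1.2,-5.6,0.8],"rot":[0.0252,-0.004,0.0114],"fingers":5},
    {"xyz":[-1.9,-8.4,1.2],"rot":[0.0378,-0.006,0.017],"fingers":5},
    {"xyz":[-2.5,-11.2,1.6],"rot":[0.0504,-0.008,0.0227],"fingers":5},
    {"xyz":[-3.1,-14,2],"rot":[0.063,-0.01,0.0284],"fingers":5},
    {"xyz":[-3.1,-14,2],"rot":[0.063,-0.01,0.0284],"fingers":5}
  ],
  "grip_force": 100
}}

```text
clock: 6.15
tool_pos: [0.5126, -0.1811, 0.2956]
ee_rot: [0.74, 0.639, 0.161, 0.136]
contact_force: [-4.1, 3.8, -0.7]
opening: 0.196
```

```bash
cat >> h.py <<'E'
def card():
    g=np.load('g0.npz');st=bot.get_state();Q=R.from_quat(st['ee_rot']).as_matrix()@g['R'].T
    o=(st['tool_pos']+Q@(S-g['p'])-S)@A*1e3;print('t',round(st['clock'],2),'card origin mm',o,'rotvec deg',np.degrees(R.from_matrix(A.T@Q@A).as_rotvec()),'F',st['contact_force']@A,'M',st['torque']@A,'open',round(st['opening']*85.4,1))
E
python3 -c "
from h import *
card()
g=np.load('g0.npz');g0=g['p'],g['R'];c=rock([0,0],0,-39,4);c=rock(c,4,34,-4);rel(g0,c,-4)"
```

```text
t 6.15 card origin mm [0.0147 0.5021 2.2973] rotvec deg [ 4.0294  0.0176 -0.0178] F [-4.5261  3.1467  1.2898] M [-0.0605  0.9667  0.227 ] open 16.7
clock 6.15 shift mm [ 2.3277 28.1303  4.6828] rot [-0.1266  0.0201 -0.0567]
```

Emit:
{"op": "move_arm", "data": {
  "steps": [
    {"xyz":[0.3,3.5,0.5],"rot":[-0.0158,0.0025,-0.0071],"fingers":5},
    {"xyz":[0.6,7,1.1],"rot":[-0.0316,0.005,-0.0142],"fingers":5},
    {"xyz":[0.9,10.5,1.7],"rot":[-0.0475,0.0075,-0.0213],"fingers":5},
    {"xyz":[1.2,14,2.3],"rot":[-0.0633,0.01,-0.0284],"fingers":5},
    {"xyz":[1.5,17.6,2.9],"rot":[-0.079,0.0125,-0.0354],"fingers":5},
    {"xyz":[1.8,21.1,3.5],"rot":[-0.095,0.015,-0.0425],"fingers":5},
    {"xyz":[2.1,24.6,4.1],"rot":[-0.111,0.0176,-0.0496],"fingers":5},
    {"xyz":[2.3,28.1,4.7],"rot":[-0.1266,0.02,-0.0567],"fingers":5}
  ]
}}

```text
clock: 7.15
tool_pos: [0.5152, -0.1531, 0.2995]
ee_rot: [0.749, 0.628, 0.108, 0.181]
contact_force: [6.7, -1.3, -15.2]
opening: 0.197
```

```bash
python3 -c "
from h import *
card()
st=bot.get_state();C=cam('wrist',st);im=bot.grab_frame('wrist');s2=bot.grab_frame('scene')
print(proj(C,[sp(-122+41,95-14.7,-4),sp(-122+41,-95-14.7,-4)]))
a=cv2.resize(im[:,:,::-1],(512,384));b=cv2.resize(s2[195:310,200:310,::-1],(367,384),interpolation=cv2.INTER_CUBIC)
cv2.imwrite('pics/w5.png',np.hstack([a,b])[:, :800])
g=np.load('g0.npz');g0=g['p'],g['R'];c=rock([0,0],0,-39,4);c=rock(c,4,34,-4);rel(g0,c,-4);c=rock(c,-4,-34,4);rel(g0,c,4)"
```

```text
t 7.15 card origin mm [-0.0203 -0.7346  6.6429] rotvec deg [-4.0706  0.0013 -0.0167] F [  0.0871  -0.2267 -16.683 ] M [ 0.2589  0.4497 -0.0112] open 16.8
[[115.3821  73.2124]
 [153.5016 350.6999]]
clock 7.25 shift mm [-0.2904 -0.1205  0.6201] rot [ 0.001  -0.0002 -0.0001]
clock 7.25 shift mm [ -6.6962 -27.7407   4.9757] rot [ 0.1269 -0.0204  0.0567]
```

View pics/w5.png

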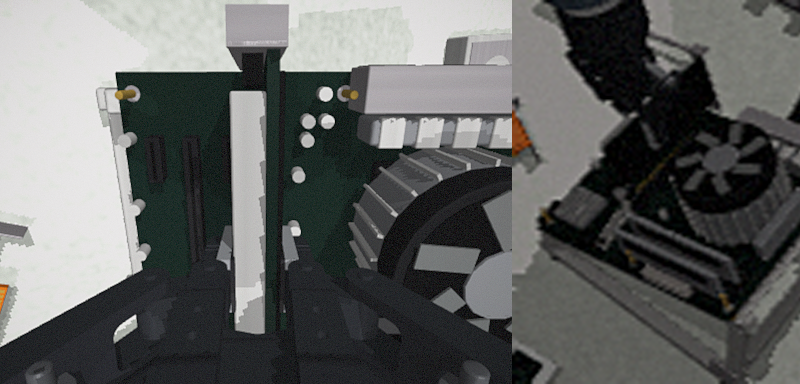

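Pull reached 16.7 N, including about 3 N of card weight, which is close to the board's holding force. I'll rock with the pivot further inside so the other end is pressed down, which keeps the net pull low.

```bash
python3 -c "
from h import *
card()
g=np.load('g0.npz');g0=g['p'],g['R']
c=rock([-.73,6.6],-4.07,-27,4);print(c,c[1]+np.array([36,-36])*np.sin(np.radians(4)));rel(g0,c,4);c=rock(c,4,27,-4);print(c);rel(g0,c,-4)"
```

```text
t 7.25 card origin mm [-0.0123 -0.4536  6.8131] rotvec deg [-4.0493  0.0023  0.0287] F [ -1.4218  -1.4404 -11.9905] M [-0.3     0.6888 -0.0573] open 16.6
[-0.024  10.3993] [12.9106  7.8881]
clock 7.25 shift mm [ -6.0093 -28.1325   3.3128] rot [ 0.1269 -0.0204  0.0567]
[-0.7216 14.1662]
clock 7.25 shift mm [-3.021   0.0373  6.7318] rot [ 0.001  -0.0002 -0.0001]
```

Emit:
{"op": "move_arm", "data": {
  "steps": [
    {"xyz":[-0.7,-3.5,0.3],"rot":[0.0158,-0.0025,0.0071],"fingers":5},
    {"xyz":[-1.5,-7,0.6],"rot":[0.0316,-0.005,0.0142],"fingers":5},
    {"xyz":[-2.2,-10.5,1],"rot":[0.0475,-0.0075,0.0213],"fingers":5},
    {"xyz":[-3,-14,1.4],"rot":[0.0633,-0.01,0.0284],"fingers":5},
    {"xyz":[-3.7,-17.6,1.8],"rot":[0.079,-0.0125,0.0354],"fingers":5},
    {"xyz":[-4.5,-21.1,2.2],"rot":[0.095,-0.015,0.0425],"fingers":5},
    {"xyz":[-5.2,-24.6,2.6],"rot":[0.111,-0.0176,0.0496],"fingers":5},
    {"xyz":[-6,-28.1,3],"rot":[0.1266,-0.02,0.0567],"fingers":5}
  ]
}}

```text
clock: 8.25
tool_pos: [0.509, -0.1814, 0.3033]
ee_rot: [0.74, 0.639, 0.161, 0.136]
contact_force: [0.2, 1.0, -1.7]
opening: 0.194
```

```bash
python3 -c "
from h import *
card();im=bot.grab_frame('wrist');np.savez('w6',im=im);card()
g=np.load('g0.npz');g0=g['p'],g['R']
c=rock([0,10.2],4,27,-4);print(c,c[1]+np.array([36,-36])*np.sin(np.radians(-4)));rel(g0,c,-4)"
```

```text
t 8.25 card origin mm [ 0.1267 -0.2773 10.7523] rotvec deg [ 4.0536 -0.0204 -0.0305] F [-0.7007  1.0189 -1.5477] M [-0.344  -0.0427 -0.2031] open 16.6
t 8.3 card origin mm [-0.0693 -0.4015 10.7288] rotvec deg [ 4.0902 -0.0035 -0.0164] F [-3.3306 -6.3767  2.1676] M [-1.9618  0.4628  0.335 ] open 16.6
[-0.6976 13.9668] [11.4556 16.4781]
clock 8.3 shift mm [ 3.3824 28.8416  2.9912] rot [-0.1275  0.0206 -0.0572]
```

Emit:
{"op": "move_arm", "data": {
  "steps": [
    {"xyz":[0.4,3.5,0.3],"rot":[-0.0158,0.0025,-0.0071],"fingers":5},
    {"xyz":[0.8,7,0.6],"rot":[-0.0316,0.005,-0.0142],"fingers":5},
    {"xyz":[1.2,10.5,1],"rot":[-0.0475,0.0075,-0.0213],"fingers":5},
    {"xyz":[1.6,14,1.4],"rot":[-0.0633,0.01,-0.0284],"fingers":5},
    {"xyz":[2,17.6,1.8],"rot":[-0.079,0.0125,-0.0354],"fingers":5},
    {"xyz":[2.4,21.1,2.2],"rot":[-0.095,0.015,-0.0425],"fingers":5},
    {"xyz":[2.9,24.6,2.6],"rot":[-0.111,0.0176,-0.0496],"fingers":5},
    {"xyz":[3.3,28.3,3],"rot":[-0.127,0.02,-0.0567],"fingers":5}
  ]
}}

```text
clock: 9.3
tool_pos: [0.5131, -0.1531, 0.3069]
ee_rot: [0.749, 0.628, 0.109, 0.182]
contact_force: [-0.4, 0.3, -2.5]
opening: 0.194
```

```bash
python3 -c "
from h import *
card();im=bot.grab_frame('wrist');np.savez('w7',im=im);card()
cv2.imwrite('pics/w67.png',cv2.resize(np.vstack([np.hstack([np.load('w6.npz')['im'],im])]),(800,300))[:,:,::-1])
g=np.load('g0.npz');g0=g['p'],g['R']
rel(g0,[0,18],0);rel(g0,[0,100],0)"
```

```text
t 9.3 card origin mm [ 1.7603 -1.1864 14.2851] rotvec deg [-4.1028 -0.1821  0.0023] F [-1.4564  0.2554 -2.1261] M [-0.0021  0.3956 -0.0258] open 16.6
t 9.35 card origin mm [ 1.7164 -1.0408 14.316 ] rotvec deg [-4.14   -0.181  -0.0017] F [-1.5878  0.0364 -1.9085] M [0.0516 0.3943 0.0081] open 16.6
clock 9.35 shift mm [ -4.884  -13.3508   3.4607] rot [ 0.0657 -0.0074  0.0294]
clock 9.35 shift mm [-37.8133  -8.0553  78.3714] rot [ 0.0657 -0.0074  0.0294]
```

View pics/w67.png

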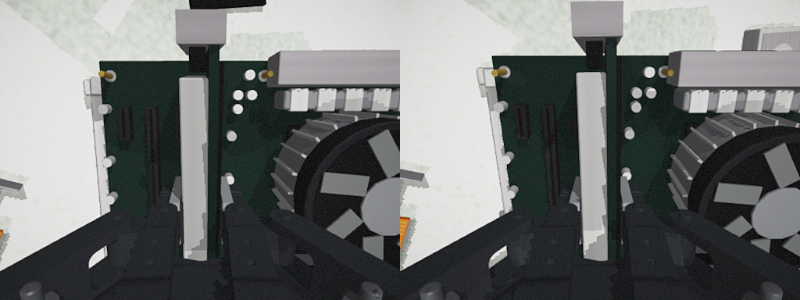

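Emit:
{"op": "move_arm", "data": {
  "steps": [
    {"xyz":[-1.5,-4.5,1.5],"rot":[0.022,-0.0025,0.01],"fingers":5},
    {"xyz":[-3,-9,3],"rot":[0.044,-0.005,0.02],"fingers":5},
    {"xyz":[-5,-13.4,5],"rot":[0.0657,-0.0074,0.0294],"fingers":5},
    {"xyz":[-6,-13.3,8],"rot":[0.0657,-0.0074,0.0294],"fingers":5}
  ]
}}

```text
clock: 9.85
tool_pos: [0.5069, -0.1669, 0.3147]
ee_rot: [0.745, 0.634, 0.135, 0.158]
contact_force: [0.9, -0.4, -2.8]
opening: 0.196
```

```bash
python3 -c "
from h import *
card()
g=np.load('g0.npz');g0=g['p'],g['R']
rel(g0,[0,100],0)"
```

```text
t 9.85 card origin mm [ 0.5282 -0.7323 22.4875] rotvec deg [ 0.0611  0.0372 -0.0419] F [-0.2801 -0.2866 -2.9082] M [-0.0244  0.3208 -0.0209] open 16.7
clock 9.85 shift mm [-31.5731   6.0386  70.5374] rot [-0.0014 -0.0004  0.0002]
```

The card is free and weighs about 0.3 kg. Lifting clear, then moving over the foam's near groove.

```bash
cat >> h.py <<'E'
def foamgo(f,x,y,zbot,tiltx=0,extra=None):
    """card upright, bottom at zbot above table, card origin at foam-frame (x+5,y) mm"""
    g=np.load('g0.npz');F=R.from_euler('z',f[2]).as_matrix()
    Rc=F if extra is None else F@extra
    o=np.array([f[0],f[1],0])+F@(np.array([x+5,y,0])*1e-3)+[0,0,zbot]
    Q=Rc@A.T; go(o+Q@(g['p']-S),Q@g['R'])
E
python3 -c "
from h import *
f=[.6407,.2074,-.0585]
foamgo(f,-48,-14,.115)"
```

```text
clock 9.85 shift mm [ 83.4842 363.3743   8.0234] rot [0.0443 0.4161 0.1   ]
```

Emit:
{"op": "move_arm", "data": {
  "steps": [
    {"xyz":[-6,1,14],"rot":[0,0,0],"fingers":5},
    {"xyz":[-14,3,32],"rot":[0,0,0],"fingers":5},
    {"xyz":[-23,4,52],"rot":[0,0,0],"fingers":5},
    {"xyz":[-32,6,71],"rot":[0,0,0],"fingers":5},
    {"xyz":[-41,8,92],"rot":[0,0,0],"fingers":5},
    {"xyz":[-50,10,112],"rot":[0,0,0],"fingers":5}
  ]
}}

```text
clock: 10.6
tool_pos: [0.4561, -0.1561, 0.428]
ee_rot: [0.745, 0.634, 0.135, 0.158]
contact_force: [-0.5, -0.2, -4.0]
opening: 0.197
```

```bash
python3 -c "
from h import *
card();f=[.6407,.2074,-.0585]
foamgo(f,-48,-14,.115)"
```

```text
t 10.6 card origin mm [ -0.7588   1.7132 147.0398] rotvec deg [0.0295 0.0307 0.0284] F [-2.068  -0.2693 -3.4355] M [-0.0567  0.3619 -0.0282] open 16.8
clock 10.6 shift mm [ 134.2784  352.6212 -105.2269] rot [0.0451 0.4161 0.0989]
```

Emit:
{"op": "move_arm", "data": {
  "steps": [
    {"xyz":[12,45,0],"rot":[0.005,0.05,0.012],"fingers":5},
    {"xyz":[30,95,0],"rot":[0.011,0.104,0.025],"fingers":5},
    {"xyz":[50,145,0],"rot":[0.017,0.156,0.037],"fingers":5},
    {"xyz":[70,195,0],"rot":[0.022,0.208,0.05],"fingers":5},
    {"xyz":[90,245,-5],"rot":[0.028,0.26,0.062],"fingers":5},
    {"xyz":[110,290,-15],"rot":[0.034,0.312,0.074],"fingers":5},
    {"xyz":[125,330,-30],"rot":[0.04,0.364,0.087],"fingers":5},
    {"xyz":[134,353,-55],"rot":[0.045,0.416,0.099],"fingers":5}
  ]
}}

```text
clock: 11.6
tool_pos: [0.5915, 0.1989, 0.3727]
ee_rot: [0.727, 0.686, 0.001, 0.0]
contact_force: [-0.2, -0.1, -2.7]
opening: 0.195
```

Emit:
{"op": "move_arm", "data": {
  "steps": [
    {"xyz":[0,0,-10],"rot":[0,0,0],"fingers":5},
    {"xyz":[0,0,-20],"rot":[0,0,0],"fingers":5},
    {"xyz":[0,0,-20],"rot":[0,0,0],"fingers":5}
  ]
}}

```text
clock: 11.98
tool_pos: [0.5903, 0.1957, 0.3514]
ee_rot: [0.728, 0.685, -0.001, -0.0]
contact_force: [0.1, 0.2, -3.6]
opening: 0.193
```

```bash
python3 -c "
from h import *
f=[.6407,.2074,-.0585]
foamgo(f,-48,-14,.115)
st=bot.get_state();im=bot.grab_frame('wrist');np.savez('w8',im=im,p=st['tool_pos'],q=st['ee_rot']);C=cam('wrist',st)
F=R.from_euler('z',f[2]).as_matrix();P=lambda *m:np.array([f[0],f[1],0])+F@(np.array(m)*1e-3)
print(proj(C,[P(-87,105,34),P(87,105,34),P(-63,105,34),P(-33,105,34),P(-15,105,34),P(15,105,34)]),st['contact_force'])
cv2.imwrite('pics/w8.png',cv2.resize(im[:,:,::-1],(800,600),interpolation=cv2.INTER_CUBIC))"
```

```text
clock 11.97 shift mm [  0.0277   0.8397 -28.6155] rot [-0.0002 -0.0009  0.001 ]
[[209.8137  34.5782]
 [422.5296  34.309 ]
 [239.1313  34.5411]
 [275.7884  34.4947]
 [297.7881  34.4669]
 [334.4633  34.4205]] [ 0.0731  0.1507 -3.6155]
```

View pics/w8.png

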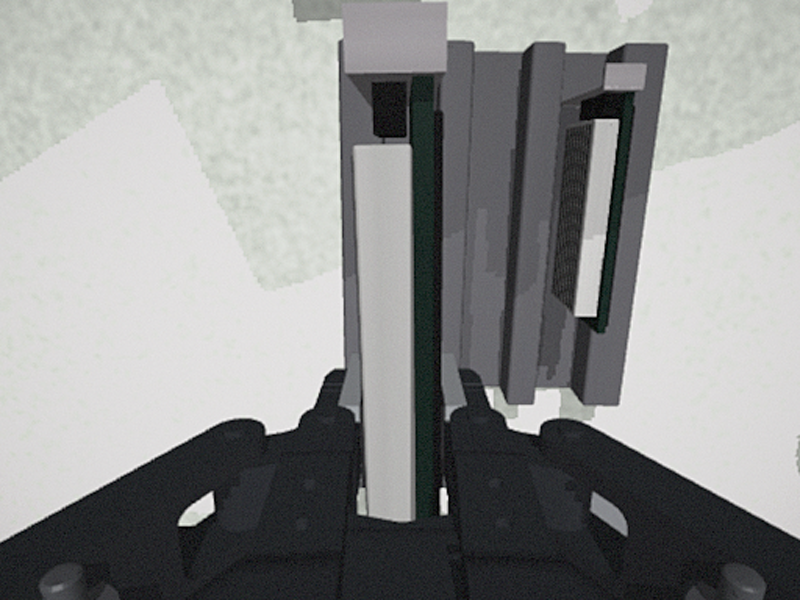

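The foam's far corners are at (340,42) and (667,43). The near groove lies under the card, the ridges' near ends are at row 405, and the spare sits in the far groove. Refitting the foam from this view.

```bash
python3 - <<'E'
from h import *
from scipy.optimize import least_squares
d=np.load('w8.npz');C=cam('wrist',dict(tool_pos=d['p'],ee_rot=d['q']))
uv=np.array([(340,42),(667,43),(473,43),(530,43),(564,43),(622,404),(505,404),(533,404)])/1.5625
F=np.array([[-87,105,34],[87,105,34],[-15,105,34],[15,105,34],[33,105,34],[87,-105,34],[15,-105,34],[33,-105,34]])*1e-3
P=lambda p:[p[0],p[1],0]+F@R.from_euler('z',p[2]).as_matrix().T
r=least_squares(lambda p:(proj(C,P(p))-uv).ravel(),[.64,.207,-.058],loss='soft_l1');print(r.x,(proj(C,P(r.x))-uv).round(1).tolist())
f=r.x;np.save('foam',f)
# card attitude in hand: project card features with no-slip assumption
g=np.load('g0.npz');Q=R.from_quat(d['q']).as_matrix()@g['R'].T
cp=lambda *m:d['p']+Q@(sp(*m)-g['p'])
print(proj(C,[cp(-14,70,67),cp(-2.5,70,67),cp(-14,-48,67),cp(4,84,70),cp(-14,84,74),cp(4,93,74),cp(-14,93,74)])*1.5625)
foamgo(f,-48,-14,.115)
E
```

```text
[ 0.6439  0.2128 -0.0637] [[-3.8, -0.4], [0.8, -0.1], [-0.4, -0.6], [-0.0, -0.5], [0.3, -0.4], [-1.1, 2.7], [0.7, 2.4], [1.1, 2.5]]
[[359.1017 141.7661]
 [414.1338 141.7704]
 [368.7979 597.3991]
 [448.1557  66.5143]
 [354.376   62.6931]
 [451.3005   9.3669]
 [353.1629   9.364 ]]
clock 12.03 shift mm [  2.9415   6.4077 -29.1678] rot [-0.0006 -0.0002 -0.0041]
```

```bash
python3 -c "
from h import *
f=np.load('foam.npy');foamgo(f,-47,-12,.045);foamgo(f,-47,-12,.016)"
```

```text
clock 12.03 shift mm [  4.0668   8.34   -99.1678] rot [-0.0006 -0.0002 -0.0041]
clock 12.03 shift mm [   4.0668    8.34   -128.1678] rot [-0.0006 -0.0002 -0.0041]
```

Emit:
{"op": "move_arm", "data": {
  "steps": [
    {"xyz":[4,8,-25],"rot":[0,0,-0.004],"fingers":5},
    {"xyz":[4,8,-55],"rot":[0,0,-0.004],"fingers":5},
    {"xyz":[4,8,-80],"rot":[0,0,-0.004],"fingers":5},
    {"xyz":[4,8,-98],"rot":[0,0,-0.004],"fingers":5},
    {"xyz":[4,8,-108],"rot":[0,0,-0.004],"fingers":5},
    {"xyz":[4,8,-116],"rot":[0,0,-0.004],"fingers":5},
    {"xyz":[4,8,-122],"rot":[0,0,-0.004],"fingers":5},
    {"xyz":[4,8,-126],"rot":[0,0,-0.004],"fingers":5}
  ]
}}

```text
clock: 13.02
tool_pos: [0.595, 0.2046, 0.2254]
ee_rot: [0.729, 0.684, -0.0, -0.0]
contact_force: [-0.2, -1.0, -2.8]
opening: 0.2
```

```bash
python3 -c "
from h import *
f=np.load('foam.npy');foamgo(f,-47,-12,.008);st=bot.get_state();print(st['contact_force'],st['torque'])
im=bot.grab_frame('wrist');s=bot.grab_frame('scene')
cv2.imwrite('pics/w9.png',np.hstack([cv2.resize(im[:,:,::-1],(480,360)),cv2.resize(s[145:215,265:327,::-1],(319,360),interpolation=cv2.INTER_CUBIC)]))"
```

```text
clock 13.03 shift mm [-0.284  -0.503  -9.6454] rot [-0.001  -0.0004 -0.0011]
[-0.1733 -1.025  -2.8451] [-0.0161  0.0696  0.0571]
```

View pics/w9.png

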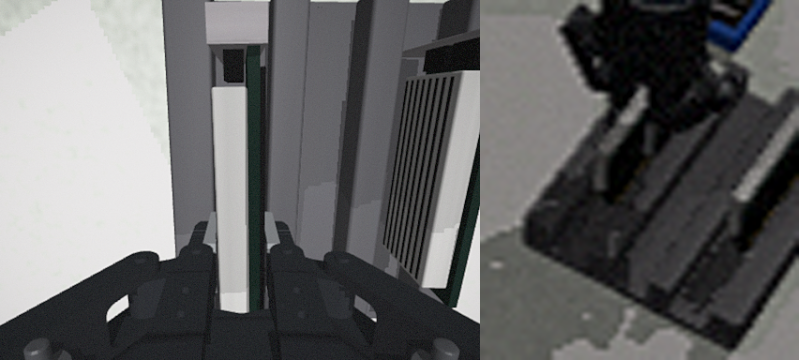

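The card is centred in the near groove, the bracket at (205–270,25) between the ridges and no contact force yet. Lowering gently.

Emit:
{"op": "move_arm", "data": {
  "steps": [
    {"xyz":[0,0,-2],"rot":[0,0,0],"fingers":5},
    {"xyz":[0,0,-4],"rot":[0,0,0],"fingers":5},
    {"xyz":[0,0,-6],"rot":[0,0,0],"fingers":5},
    {"xyz":[0,0,-7],"rot":[0,0,0],"fingers":5},
    {"xyz":[0,0,-7],"rot":[0,0,0],"fingers":5}
  ]
}}

```text
clock: 13.75
tool_pos: [0.5948, 0.2045, 0.2183]
ee_rot: [0.729, 0.684, -0.0, -0.0]
contact_force: [1.1, 0.9, -3.0]
opening: 0.199
```

Emit:
{"op": "move_arm", "data": {
  "steps": [
    {"xyz":[0,0,-1],"rot":[0,0,0],"fingers":5},
    {"xyz":[0,0,-1],"rot":[0,0,0],"fingers":5}
  ]
}}

```text
clock: 14.0
tool_pos: [0.5948, 0.2045, 0.2173]
ee_rot: [0.729, 0.684, -0.0, -0.0]
contact_force: [0.7, -0.0, -3.3]
opening: 0.198
```

Emit:
{"op": "move_arm", "data": {
  "steps": [
    {"xyz":[0,0,-1],"rot":[0,0,0],"fingers":5},
    {"xyz":[0,0,-1],"rot":[0,0,0],"fingers":5}
  ]
}}

```text
clock: 14.25
tool_pos: [0.5948, 0.2045, 0.2163]
ee_rot: [0.729, 0.684, -0.0, -0.0]
contact_force: [-0.6, 0.2, -3.9]
opening: 0.196
```

Emit:
{"op": "move_arm", "data": {
  "steps": [
    {"xyz":[0,0,-0.7],"rot":[0,0,0],"fingers":5},
    {"xyz":[0,0,-0.7],"rot":[0,0,0],"fingers":5}
  ]
}}

```text
clock: 14.5
tool_pos: [0.5948, 0.2045, 0.2156]
ee_rot: [0.729, 0.684, -0.0, -0.0]
contact_force: [-0.5, 0.7, -3.3]
opening: 0.194
```

Emit:
{"op": "move_arm", "data": {
  "steps": [
    {"xyz":[0,0,-0.8],"rot":[0,0,0],"fingers":5},
    {"xyz":[0,0,-0.8],"rot":[0,0,0],"fingers":5}
  ]
}}

```text
clock: 14.75
tool_pos: [0.5948, 0.2045, 0.2148]
ee_rot: [0.729, 0.684, -0.0, -0.0]
contact_force: [0.1, 0.3, -2.1]
opening: 0.2
```

Emit:
{"op": "move_arm", "data": {
  "steps": [
    {"xyz":[0,0,-0.8],"rot":[0,0,0],"fingers":5},
    {"xyz":[0,0,-0.8],"rot":[0,0,0],"fingers":5}
  ]
}}

```text
clock: 15.0
tool_pos: [0.5948, 0.2045, 0.214]
ee_rot: [0.729, 0.684, -0.0, -0.0]
contact_force: [-0.0, 0.4, -3.0]
opening: 0.197
```

Emit:
{"op": "move_arm", "data": {
  "steps": [
    {"xyz":[0,0,-0.8],"rot":[0,0,0],"fingers":5},
    {"xyz":[0,0,-0.8],"rot":[0,0,0],"fingers":5}
  ]
}}

```text
clock: 15.25
tool_pos: [0.5948, 0.2045, 0.2132]
ee_rot: [0.729, 0.684, -0.0, -0.0]
contact_force: [-0.1, -0.1, -1.9]
opening: 0.195
```

Emit:
{"op": "move_arm", "data": {
  "steps": [
    {"xyz":[0,0,-0.8],"rot":[0,0,0],"fingers":5},
    {"xyz":[0,0,-0.8],"rot":[0,0,0],"fingers":5}
  ]
}}

```text
clock: 15.5
tool_pos: [0.5948, 0.2045, 0.2124]
ee_rot: [0.729, 0.684, -0.0, -0.0]
contact_force: [0.1, -0.6, -2.7]
opening: 0.196
```

```bash
python3 -c "
from h import *
st=bot.get_state();print(st['contact_force'],st['torque'],st['tool_pos'])"
```

```text
[ 0.1256 -0.5771 -2.66  ] [-0.0601  0.0022  0.0386] [0.5948 0.2045 0.2124]
```

Emit:
{"op": "move_arm", "data": {
  "steps": [
    {"xyz":[0,0,-1],"rot":[0,0,0],"fingers":5},
    {"xyz":[0,0,-1],"rot":[0,0,0],"fingers":5}
  ]
}}

```text
clock: 15.75
tool_pos: [0.5948, 0.2045, 0.2114]
ee_rot: [0.729, 0.684, -0.0, -0.0]
contact_force: [-0.3, -0.2, -2.5]
opening: 0.197
```

Emit:
{"op": "move_arm", "data": {
  "steps": [
    {"xyz":[0,0,-1],"rot":[0,0,0],"fingers":5},
    {"xyz":[0,0,-1],"rot":[0,0,0],"fingers":5}
  ]
}}

```text
clock: 16.0
tool_pos: [0.5949, 0.2045, 0.2106]
ee_rot: [0.729, 0.684, -0.0, -0.0]
contact_force: [-0.1, -0.1, -2.3]
opening: 0.195
```

Emit:
{"op": "move_arm", "data": {
  "steps": [
    {"xyz":[0,0,-1],"rot":[0,0,0],"fingers":5},
    {"xyz":[0,0,-1],"rot":[0,0,0],"fingers":5}
  ]
}}

```text
clock: 16.25
tool_pos: [0.5949, 0.2047, 0.2103]
ee_rot: [0.729, 0.684, -0.0, -0.0]
contact_force: [-2.6, 0.1, 6.7]
opening: 0.197
```

Emit:
{"op": "move_arm", "data": {
  "steps": [
    {"xyz":[0,0,-0.3],"rot":[0,0,0],"fingers":5},
    {"xyz":[0,0,-0.3],"rot":[0,0,0],"fingers":5}
  ]
}}

```text
clock: 16.5
tool_pos: [0.595, 0.2047, 0.2102]
ee_rot: [0.729, 0.684, -0.0, -0.0]
contact_force: [-3.7, 0.6, 8.7]
opening: 0.194
```

```bash
python3 -c "
from h import *
st=bot.get_state();print(st['contact_force'],st['torque'],st['tool_pos'])
st=bot.get_state();im=bot.grab_frame('wrist');im2=bot.grab_frame('scene')
cv2.imwrite('pics/w10.png',np.hstack([cv2.resize(im[:,:,::-1],(480,360)),cv2.resize(im2[145:215,265:327,::-1],(319,360),interpolation=cv2.INTER_CUBIC)]))"
```

```text
[-3.6957  0.6031  8.6978] [-0.4038  0.624  -0.029 ] [0.595  0.2047 0.2102]
```

The card touches down with about 12 N, centred near its -y connector end, so it may be pitched slightly in the grip. I'll level it gradually about that end and watch the moment.

Emit:
{"op": "move_arm", "data": {
  "steps": [
    {"xyz":[0,1.4,-0.1],"rot":[-0.0065,0,0],"fingers":5},
    {"xyz":[0.1,2.7,-0.4],"rot":[-0.013,0.001,0],"fingers":5},
    {"xyz":[0.1,2.7,-0.4],"rot":[-0.013,0.001,0],"fingers":5}
  ]
}}

```text
clock: 16.98
tool_pos: [0.5951, 0.2074, 0.2098]
ee_rot: [0.729, 0.684, -0.005, 0.004]
contact_force: [-2.6, 0.2, 8.8]
opening: 0.195
```

```bash
python3 -c "
from h import *
st=bot.get_state();print(st['contact_force'],st['torque'],st['tool_pos'],st['opening'])"
```

```text
[-2.5956  0.1504  8.7821] [-0.5075  0.6222 -0.0967] [0.5951 0.2074 0.2098] 0.19530778248310482
```

View pics/w10.png

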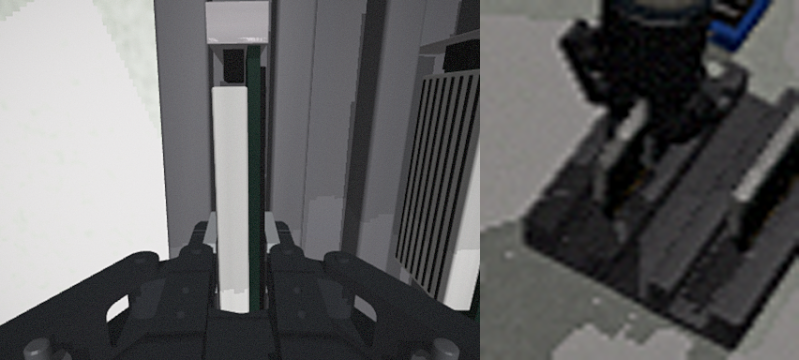

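Emit:
{"op": "move_arm", "data": {
  "steps": [
    {"xyz":[0,1.4,-0.2],"rot":[-0.0065,0,0],"fingers":5},
    {"xyz":[0.1,2.7,-0.5],"rot":[-0.013,0.001,0],"fingers":5},
    {"xyz":[0.1,2.7,-0.5],"rot":[-0.013,0.001,0],"fingers":5}
  ]
}}

```text
clock: 17.35
tool_pos: [0.5953, 0.2097, 0.2097]
ee_rot: [0.729, 0.684, -0.01, 0.009]
contact_force: [-3.8, -4.7, 12.9]
opening: 0.199
```

```bash
python3 -c "
from h import *
st=bot.get_state();print(st['contact_force'],st['torque'],st['tool_pos'],st['opening'])"
```

```text
[-3.7642 -4.7224 12.9409] [-0.1996  0.7898 -0.0035] [0.5953 0.2097 0.2097] 0.19881994544867443
```

Emit:
{"op": "move_arm", "data": {
  "steps": [
    {"xyz":[0,1.4,-0.2],"rot":[-0.0065,0,0],"fingers":5},
    {"xyz":[0.1,2.7,-0.5],"rot":[-0.013,0.001,0],"fingers":5},
    {"xyz":[0.1,2.7,-0.5],"rot":[-0.013,0.001,0],"fingers":5}
  ]
}}

```text
clock: 17.73
tool_pos: [0.5958, 0.2123, 0.2099]
ee_rot: [0.729, 0.684, -0.014, 0.013]
contact_force: [-3.4, -5.7, 16.6]
opening: 0.193
```

```bash
python3 -c "
from h import *
st=bot.get_state();print(st['contact_force'],st['torque'],st['tool_pos'],st['opening'])"
```

```text
[-3.3564 -5.6649 16.5999] [0.069  0.7364 0.1523] [0.5958 0.2123 0.2099] 0.19313302731729043
```

The contact centre moved from -40 mm to about +48 mm, so the card is level at around the second step. Backing off to there, relieving the press, and releasing.

Emit:
{"op": "move_arm", "data": {
  "steps": [
    {"xyz":[0,-2,0.6],"rot":[0.007,0,0],"fingers":5},
    {"xyz":[-0.1,-3.2,1.0],"rot":[0.015,-0.001,0],"fingers":5},
    {"xyz":[-0.1,-3.2,1.0],"rot":[0.015,-0.001,0],"fingers":5}
  ]
}}

```text
clock: 18.1
tool_pos: [0.5956, 0.2095, 0.2097]
ee_rot: [0.729, 0.684, -0.008, 0.008]
contact_force: [-0.1, -0.5, 8.3]
opening: 0.197
```

```bash
python3 -c "
from h import *
st=bot.get_state();print(st['contact_force'],st['torque'],st['tool_pos'],st['opening'])"
```

```text
[-0.062  -0.5291  8.3158] [0.1462 0.1744 0.0825] [0.5956 0.2095 0.2097] 0.19733834149719248
```

Emit:
{"op": "move_arm", "data": {
  "steps": [
    {"xyz":[0,0,0.3],"rot":[0,0,0],"fingers":12},
    {"xyz":[0,0,0.3],"rot":[0,0,0],"fingers":16},
    {"xyz":[0,0,0.3],"rot":[0,0,0],"fingers":18},
    {"xyz":[0,0,0.3],"rot":[0,0,0],"fingers":21},
    {"xyz":[0,0,0.3],"rot":[0,0,0],"fingers":28},
    {"xyz":[0,0,0.3],"rot":[0,0,0],"fingers":38},
    {"xyz":[0,0,0.3],"rot":[0,0,0],"fingers":44},
    {"xyz":[0,0,0.3],"rot":[0,0,0],"fingers":44}
  ],
  "grip_force": 20
}}

```text
clock: 19.1
tool_pos: [0.595, 0.2094, 0.209]
ee_rot: [0.729, 0.684, -0.009, 0.008]
contact_force: [-0.1, 0.0, 0.5]
opening: 0.513
```

```bash
python3 -c "
from h import *
st=bot.get_state();print(st['contact_force'],st['torque'],st['tool_pos'],st['opening'])
im=bot.grab_frame('wrist');im2=bot.grab_frame('scene')
cv2.imwrite('pics/w11.png',np.hstack([cv2.resize(im[:,:,::-1],(480,360)),cv2.resize(im2[145:215,265:327,::-1],(319,360),interpolation=cv2.INTER_CUBIC)]))"
```

```text
[-0.0652  0.0079  0.4808] [-0.0176 -0.0037 -0.0031] [0.595  0.2094 0.209 ] 0.5126971254801447
```

Emit:
{"op": "move_arm", "data": {
  "steps": [
    {"xyz":[0,0,10],"rot":[0,0,0],"fingers":44},
    {"xyz":[0,0,30],"rot":[0,0,0],"fingers":44},
    {"xyz":[0,0,60],"rot":[0,0,0],"fingers":44},
    {"xyz":[-20,0,100],"rot":[0,0,0],"fingers":44},
    {"xyz":[-50,-30,150],"rot":[0,0,0],"fingers":44},
    {"xyz":[-100,-60,180],"rot":[0,0,0],"fingers":44},
    {"xyz":[-150,-80,200],"rot":[0,0,0],"fingers":44},
    {"xyz":[-200,-100,200],"rot":[0,0,0],"fingers":44}
  ]
}}

```text
clock: 20.2
tool_pos: [0.3936, 0.1087, 0.4119]
ee_rot: [0.729, 0.684, -0.007, 0.009]
contact_force: [0.4, -0.4, 1.2]
opening: 0.512
```

```bash
python3 -c "
from h import *
a=bot.grab_frame('scene')[140:320,190:345,::-1];b=bot.grab_frame('top')[105:215,140:370,::-1]
a=cv2.resize(a,(400,465),interpolation=cv2.INTER_CUBIC);b=cv2.resize(b,(400,191),interpolation=cv2.INTER_CUBIC);w=cv2.resize(cv2.imread('pics/w11.png')[:,:480],(365,274));b=np.vstack([b,np.zeros((274,400,3),np.uint8)]);b[191:,:365]=w
cv2.imwrite('pics/end.png',np.hstack([a,b]))"
```

```text
(no output)
```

View pics/end.png

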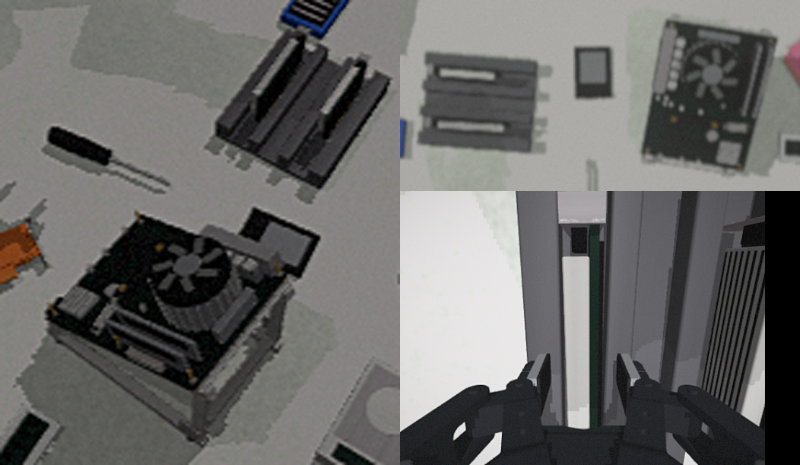

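The card stands upright in the near groove. The board is down on the bench with an empty slot, the spare card is in its groove, and everything else is in place. Handing in.

```bash
python3 -c "
from h import *
st=bot.get_state();print(st['clock'],st['contact_force'],abs(st['dq']).max());print(bot.finish_job())"
```

```text
20.3 [-0.0826  0.1989 -0.2356] 0.09847472692019779
the job is handed in; nothing more can be done
None
```

The card is out of its slot and standing on its connector edge in the foam's near groove. I handed the job in at about 20 s on the robot clock.

- **Latch:** I pressed the lever until it met a hard stop. Force rose from 18 to 42 N over 1.3 mm, and the lever looked flat in the picture.
- **Removal:** I rocked the card four times, about 4° each way. Readings at the ends of the rocks were small except once, when the pull reached about 17 N including the card's weight. That is close to what holds the board down, so I moved the pivot inward and it dropped back. A lift of about 1 mm at that moment can't be ruled out. In the last pictures the board is seated.
- **Placing:** The floor contact came about 5 mm lower than I had calculated, and the card had tilted slightly in the grip. I levelled it against the floor using the moment reading, then let go.
- **Last checks:** The pictures show the card upright between the ridges, the spare card, screwdriver and drive in place, and the arm clear with about zero force. The bit case and memory pack are only partly visible in the last pictures; nothing seen suggests they moved.
- **Pictures:** I viewed 13, which is three over the budget.

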